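Roll an embossing stack through the hand-cranked embosser

TASK

Emboss the card: slide the flat plate stack across the table, square up onto the embosser's left feed tray, and push it in gently, only until you feel the roller hold its bevelled edge. Then turn the crank clockwise by its grip, smoothly and without touching the stack, until the stack has been rolled right through and lies free on the right-hand tray. Do not ram, lift or tip the stack, and leave the small things around it where they are.

Things in the scene. Friction and masses are not known exactly. Their poses are not given: they have to be found in the camera images.
- embosser: Roller embosser fixed to the table: two cream cheeks 100 mm long (y), 156 mm high (dark knobs to 176), a bridge between them. Origin on the table under the roller's axis, midway between the cheeks; x away from the robot, y left; work feeds from +y to -y. Through it at x = 0 runs a tray 2 to 5 mm high, 107 wide, y = -115 to +115, then ramps 27 mm long to the table.
- feed_mouth (a point): Middle of the tray's left ramp foot, on the table, 142 mm from the embosser's origin along its +y. The channel between the side guides (tops 14 mm above the table) and the cheeks is 108 mm wide; the guides start at y = 45 mm and flare outwards from y = 103 to 132 mm. All in the embosser's frame.
- nip (a point): Under the rubber roller (radius 22 mm). The tray floats on springs at a height set by a hidden pressure setting, so the stack meets the roller with its centre anywhere from y = +66 to +44 mm in the embosser's frame. The crank brakes the roller: from first touch the push needed rises 2 to 6 N per mm, past 25 N if rammed. About 12 N makes it hold the edge; unpressed, it draws nothing.
- stack: Embossing stack (grey base plate, paper folder, white cover plate: one rigid block), loose on the table left of the embosser: 100 mm along its x, 130 along its y, 18 thick, 0.26 to 0.42 kg. Origin at the centre of its underside. End faces (y = +-65 mm) are upright for 13 mm, then bevelled, rising 5 mm over 27; either end may go first. Too wide to grasp: push its edges.
- crank (a joint): Crank angle, rad, unlimited; 0 with the grip straight up, growing clockwise as the robot sees it, which feeds the stack towards -y, about 13 mm per rad. At angle q the grip's axis lies at y = -55 sin q mm, z = 128 + 55 cos q mm in the embosser's frame. Needs about 6 to 13 N at the grip, stays where it is left, geared to the roller.
- crank_hub (a point): Centre of the crank's pivot on the embosser's face towards the robot, 105 mm in front of its origin and 128 mm above the table. The crank turns about the embosser's x axis; its arm lies 100 to 110 mm in front of the origin.
- grip_mid (a point): Point on the axis of the crank's grip at which to hold it, 160 mm in front of the embosser's origin. The grip is a dark level bar, 24 mm thick and 85 long, parallel to the embosser's x axis, 114 to 199 mm in front of the origin. It spins freely on its pin, so a hand can keep pointing down all round the circle of 55 mm radius.
- ink_tin: Round flat ink tin, 62 mm across and 20 mm high, loose, beyond the feed side. Origin under its centre.
- stamp_2: Wooden rubber stamp with turned handle, 35 x 50 x 74 mm, loose, in front of the right-hand tray. Origin under its centre.
- eraser: Eraser, 19 x 44 x 11 mm, loose, on the robot's side of the feed tray. Origin under its centre.
- tape_roll: Roll of paper tape lying flat, 54 mm across and 15 mm high, loose, beyond the feed tray. Origin under its centre.
There are look-alikes about, which are no part of the job. Leave any black look-alike of the stack alone.

How it is judged (in metres and radians):
On the way, in this order (a step that is already met when the one before it is completed fails the run):
1. the stack lies squarely in the feed channel with its front edge at the roller (x of stack in the frame of embosser between -0.012 and 0.012 m and angle between the y axis of stack and the y axis of embosser, either way round below 0.1 rad and y of stack in the frame of embosser between 0.027 and 0.07 m), for 0.1 s.
2. the crank, not a push, draws the stack half-way under the roller (x of stack in the frame of embosser between -0.012 and 0.012 m and angle between the y axis of stack and the y axis of embosser, either way round below 0.1 rad and y of stack in the frame of embosser between -0.025 and 0.025 m and velocity of joint crank above 0.05 rad/s and contact force between each of the fingers, the arm and stack below 0.1 N), for 0.04 s.
At the end, for the whole second after the job is handed in: The stack has been rolled through: its centre is 35 to 120 mm past the roller's axis towards -y, within 20 mm of the channel's middle and 0.2 rad of square, flat on the right-hand tray and at rest (y of stack in the frame of embosser between -0.12 and -0.035 m and x of stack in the frame of embosser between -0.02 and 0.02 m and angle between the y axis of stack and the y axis of embosser, either way round below 0.2 rad and height (world z) of stack below 0.012 m and angle between stack's own z axis and vertical below 0.08 rad and linear speed of stack below 0.01 m/s); the robot touches nothing.
It fails at once if the stack is rammed: pushed with more than 25 N (contact force between any of the fingers, the arm and stack above 25 N).
It fails at once if the stack is lifted or tipped (height (world z) of stack above 0.03 m or angle between stack's own z axis and vertical above 0.3 rad).
It fails at once if a neighbouring small thing is displaced by more than 20 mm (distance of any of ink_tin, stamp_2, eraser, tape_roll from where it was at the start of the episode above 0.02 m).
It also fails if it takes over 72 s, if anything falls off the work surface, if the arm or the gripper's body presses on something with over 40 N, if the wrist force passes 120 N, or if a joint passes its speed limit or range.

ROBOT

A 6-joint arm with a two-finger parallel gripper is mounted at the origin on a cart in front of the work surface, level with it; the furniture and walls round the work are solid. World frame = base frame: x ahead of the robot, y to its left, z up, the work surface at z = 0. Lengths are in mm, angles in rad, forces in N, time in s.
With the tool pointing down it reaches from about 250 to 775 mm from the base axis. Payload 4 kg.
Tool frame: the origin (TCP) lies at the centre of the arm's flange, where the gripper is bolted on; the fingertips stand 173 mm ahead of it and the grasp point (between the pads) lies 155 mm ahead of it (r.tip_reach is the distance from the TCP to the fingertips, in mm); x points along the fingers, y is the direction in which the jaws open and shut, and the axes are right-handed (so a half turn about x gives the same grasp; the last joint's range is limited). The gripper opens to 85 mm and grips with 20 to 120 N. Pads are 22 mm wide; open, the fingers measure 114 mm over their backs; the gripper's body (76 mm by 85 mm) begins 54 mm behind the grasp point. The pads swing forward as they close: fully open they stand 13 mm farther back than shut.
Start: joints at [-1.376, 0.087, 1.371, -0, 1.684, -0.103], TCP at [161.373, -525.793, 404.741] pointing down, gripper open.
Joint ranges: [-3.1, 3.1], [-0.76, 2.03], [0.27, 2.55], [-1.08, 4.22], [0.17, 2.65], [-2.57, 2.57]. Speed limits (rad/s): [2.79, 2.79, 3.14, 3.14, 3.14, 3.14].

INTERFACE

Orientations are given as a rotation vector (axis times angle).
In Python, from plant import r gives the robot as it stands. Calls block until the motion is done:
- r.movep(position, orientation): joint-space move of the TCP to a pose.
- r.servo_line(position, rot=None, speed=150): straight line of the TCP; rot=None keeps the orientation; speed is the mean speed in mm/s.
- r.movej(angles): joint-space move.
- r.gripper_open() and r.grasp(effort=None): open the fingers fully, or close them until they stop; effort is the grip in N (None keeps the last).
- r.dwell(seconds).
- r.solve_ik(position, orientation): joint angles nearest the present ones, or None.
- r.read_state(): the state.
- r.get_image(name): name is "side" or "top"; returns (picture, depth): 480x640x3 uint8, blue, green, red; 480x640 float32, mm along the optical axis (not along the pixel's ray), 0 where there is no reading.
- r.camera_model(name): a dict with "camera_matrix" (3x3 intrinsics, pixels), "extrinsics" (4x4, takes a point from world to camera coordinates). Camera axes: x right, y down, z forward; pixel columns grow to the right and rows downward; lengths in mm; the calibration is good to about 2 mm. A picture is of the moment at which its call begins. camera_model takes no time and is no camera call.
A pose or a line that the arm cannot do raises r.MotionError and nothing moves.
- r.finish_job(): hands the job in, once; it reports no verdict.
The state is a dict: "clock": time; "qpos": joint angles; "dq": joint speeds; "effort": joint torques, N m; "tool_pos": TCP position; "tcp_rot": TCP orientation; "contact_force": force on the tool from outside, world axes, zero at the start; "moment": the same for the moment, N m; "grip_width": opening from 0.0 (shut) to 1.0 (fully open).
Only numpy, scipy, OpenCV 4.12 (cv2) and the standard library are available. Lean on these libraries where they do the work, as an engineer would, in place of code of your own. Each camera call takes 0.05 s, during which the arm holds its last target.

## Working session

There is one attempt and no reset: what is moved stays moved. The work goes in short steps, each a Python script; the robot and the scene stay as the last script left them, time stands still between calls to the robot, and variables do not carry over. Pictures are saved under pics/ and viewed, and the job is handed in when it is done.

```bash
ls; mkdir -p pics
python3 - <<'E'
from plant import r
import cv2,numpy as np
for n in("top","side"):
    im,d=r.get_image(n); cv2.imwrite(f"pics/{n}0.png",im); np.save(f"pics/{n}0.npy",d)
    c=r.camera_model(n); print(n,c["camera_matrix"].tolist(),np.round(c["extrinsics"],3).tolist())
print(r.read_state())
E
```

```text
pics
top [[538.862243174971, 0.0, 314.81848471283973], [0.0, 538.862243174971, 239.75155032224114], [0.0, 0.0, 1.0]] [[0.021, -1.0, -0.012, -69.398], [-0.982, -0.019, -0.188, 548.087], [0.188, 0.016, -0.982, 905.205], [0.0, 0.0, 0.0, 1.0]]
side [[480.53110393128117, 0.0, 321.564595241779], [0.0, 480.53110393128117, 242.2329457575371], [0.0, 0.0, 1.0]] [[-0.896, -0.445, -0.005, 444.468], [-0.287, 0.587, -0.757, 292.891], [0.339, -0.676, -0.654, 855.714], [0.0, 0.0, 0.0, 1.0]]
{'clock': 0.1, 'qpos': array([-1.37608186e+00,  8.79183153e-02,  1.37213525e+00,  1.64057251e-05,
        1.68360768e+00, -1.03097745e-01]), 'dq': array([ 0.00027917, -0.00234483, -0.00415634, -0.00091907,  0.0001583 ,
        0.00189748]), 'effort': array([ 2.21472670e-03, -3.53013003e+01, -3.14218068e+01, -1.70736649e-05,
        7.91900296e-03,  1.98245226e-05]), 'tool_pos': array([ 161.36579038, -525.69059854,  403.61916784]), 'tcp_rot': array([ 2.06203726,  0.31150908, -2.06220082]), 'contact_force': array([-0.09223665,  0.28016268, -0.08926604]), 'moment': array([-0.02825761,  0.00939619, -0.01792269]), 'grip_width': 0.9999251734254871}
```

View pics/top0.png

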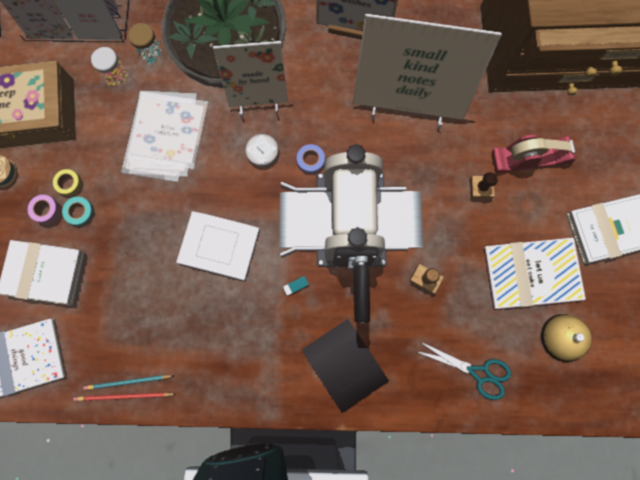

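View pics/side0.png

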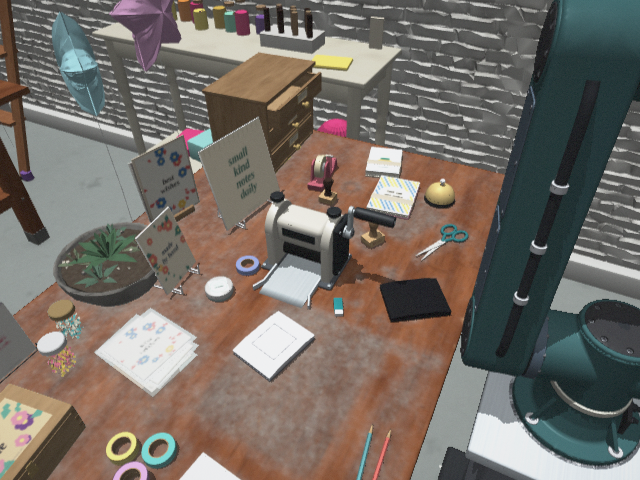

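The stack candidates in the top view are the white plate with a rectangle at (218,245), the paper pile at (165,135), the banded box at (40,272) and the black plate at (345,365). The plain white plate with the rectangle on a grey base fits the description. I'll enlarge it and measure.

```bash
cat > h.py <<'E'
import numpy as np, cv2
from plant import r
def world(n,d,mask=None):
    c=r.camera_model(n);K=c["camera_matrix"];T=np.array(c["extrinsics"])
    v,u=np.indices(d.shape); P=np.stack([(u-K[0,2])*d/K[0,0],(v-K[1,2])*d/K[1,1],d],-1)
    return (P-T[:3,3])@T[:3,:3]
def px2w(n,u,v,z):
    c=r.camera_model(n);K=c["camera_matrix"];T=np.array(c["extrinsics"])
    ray=T[:3,:3].T@np.array([(u-K[0,2])/K[0,0],(v-K[1,2])/K[1,1],1]); o=-T[:3,:3].T@T[:3,3]
    return o+ray*(z-o[2])/ray[2]
E
python3 - <<'E'
from h import *
im=cv2.imread("pics/top0.png");d=np.load("pics/top0.npy");W=world("top",d)
crop=im[130:310,160:450]; cv2.imwrite("pics/crop0.png",cv2.resize(crop,None,fx=2.7,fy=2.7,interpolation=cv2.INTER_CUBIC))
for n,(u,v) in dict(stack=(218,245),table=(150,330),tray=(300,220),trayR=(405,220),knobF=(357,237),knobB=(356,153),grip=(362,290),bridge=(355,195),tin=(262,150),tape=(301,158),eraser=(296,286),stamp=(430,274),black=(345,365)).items():
    print(n,np.round(W[v,u],1))
# stack mask
z=W[...,2]
m=((z>10)&(z<26)).astype(np.uint8); m[:,:165]=0;m[:,268:]=0;m[:200]=0;m[300:]=0
ys,xs=np.nonzero(m);P=W[ys,xs]; print(len(P),np.median(P[:,2]))
rect=cv2.minAreaRect(P[:,:2].astype(np.float32));print(rect)
print(np.percentile(P[:,2],[5,25,50,75,95]))
E
```

```text
stack [542.4 120.   19.1]
table [ 3.862e+02  2.392e+02 -1.000e-01]
tray [596.2 -28.7   1.8]
trayR [ 599.4 -225.7    3.9]
knobF [ 531.2 -125.1  175.8]
knobB [ 667.3 -122.7  175.3]
grip [ 447.6 -131.7  196.3]
bridge [ 609.7 -124.   134.2]
tin [728.1  46.6  16.9]
tape [714.5 -27.9  13.7]
eraser [470.6 -25.1  11.4]
stamp [ 489.4 -256.7   73.6]
black [ 332.4 -115.7   16.6]
3747 16.68806789035653
((544.4086303710938, 122.78143310546875), (131.33926391601562, 100.44257354736328), 76.77770233154297)
[12.28948373 15.04285896 16.68806789 18.1365881  20.10620214]
```

View pics/crop0.png

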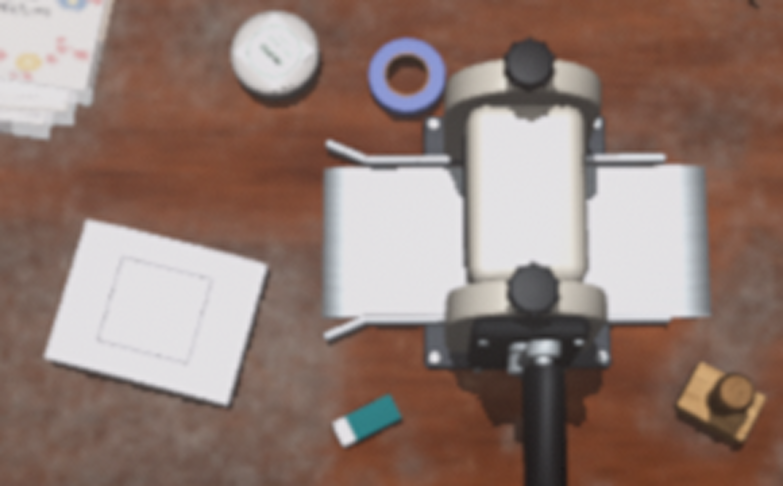

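Run:
```python
from h import *
im=cv2.imread("pics/top0.png");d=np.load("pics/top0.npy");W=world("top",d);z=W[...,2]
hsv=cv2.cvtColor(im,cv2.COLOR_BGR2HSV)
def sub(z0,z1,x0,x1,y0,y1): return (z>z0)&(z<z1)&(W[...,0]>x0)&(W[...,0]<x1)&(W[...,1]>y0)&(W[...,1]<y1)
# tray edges: per-column rows where white, columns outside cheeks
tr=(hsv[...,1]<60)&(hsv[...,2]>120)
for cols,lab in((range(288,322,3),"L"),(range(388,418,3),"R")):
    t=[];b=[]
    for u in cols:
        g=cv2.GaussianBlur(im,(1,1),0)[:,u,:].astype(float); s=hsv[:,u,1].astype(float)
        v=np.arange(195,243); seg=[k for k in v if tr[k,u]]
        # expand from 220
        a=220
        while tr[a-1,u]:a-=1
        c=220
        while tr[c+1,u]:c+=1
        t.append(px2w("top",u,a-.5,4.5));b.append(px2w("top",u,c+.5,4.5))
    t=np.array(t);b=np.array(b)
    print(lab,"top",np.round(t[:,:2],1).tolist());print(" bot",np.round(b[:,:2],1).tolist())
for v in range(200,242,8):
    a=300
    while tr[v,a-1]:a-=1
    c=400
    while tr[v,c+1]:c+=1
    print(v,np.round(px2w("top",a-.5,v,0),1),np.round(px2w("top",c+.5,v,0),1))
# knobs, top discs
for a,b in((500,570),(640,700)):
    m=sub(168,182,a,b,-170,-80);P=W[m];print("knob",len(P),P.mean(0),cv2.minEnclosingCircle(P[:,:2].astype(np.float32)))
m=sub(150,205,380,495,-190,-80);P=W[m];print("grip",len(P),P.min(0),P.max(0),P.mean(0)); 
q=P[P[:,2]>185];print(np.polyfit(q[:,0],q[:,1],1),cv2.minAreaRect(P[:,:2].astype(np.float32)))
for n,(a,b,c,e,h) in dict(tin=(680,780,10,90,8),tape=(670,760,-70,5,6),eraser=(430,510,-60,10,5),stamp=(440,540,-300,-210,15),black=(260,410,-210,-20,8)).items():
    P=W[sub(h,90,a,b,c,e)];print(n,len(P),cv2.minAreaRect(P[:,:2].astype(np.float32)),P[:,2].max())
```

```text
L top [[652.6, -4.5], [652.7, -10.2], [650.9, -16.0], [651.0, -21.7], [651.1, -27.4], [651.2, -33.1], [651.3, -38.7], [651.4, -44.4], [661.3, -49.9], [661.4, -55.6], [661.5, -61.3], [661.6, -67.0]]
 bot [[533.3, -8.2], [535.3, -13.7], [539.2, -19.2], [539.3, -24.8], [539.4, -30.3], [539.5, -35.9], [539.6, -41.5], [539.7, -47.1], [539.8, -52.6], [540.0, -58.2], [540.1, -63.8], [540.2, -69.4]]
R top [[656.0, -194.1], [656.1, -199.7], [656.2, -205.4], [656.3, -211.1], [656.4, -216.8], [656.5, -222.4], [664.5, -228.2], [656.7, -233.8], [656.9, -239.4], [657.0, -245.1]]
 bot [[544.5, -193.6], [544.6, -199.2], [544.7, -204.7], [544.8, -210.3], [544.9, -215.8], [545.0, -221.4], [545.1, -227.0], [547.1, -232.5], [547.2, -238.1], [547.3, -243.6]]
200 [634.9  11.4   0. ] [ 639.7 -254.1    0. ]
208 [619.2  10.9   0. ] [ 624.2 -255.8    0. ]
216 [603.7  10.3   0. ] [ 608.6 -255.6    0. ]
224 [588.2   9.8   0. ] [ 593.2 -255.3    0. ]
232 [572.8   9.3   0. ] [ 577.9 -257.     0. ]
240 [557.5   8.8   0. ] [ 562.6 -256.7    0. ]
knob 305 [ 531.98600662 -124.96392537  174.69220175] ((532.83184814453
[... 382 characters left out ...]
3.60273742675781, 24.388349533081055), 0.527580201625824)
tin 837 ((729.5284423828125, 48.51980972290039), (61.28510665893555, 62.01845169067383), 67.86257934570312) 23.978510353078335
tape 517 ((708.097900390625, -43.94648742675781), (52.21150207519531, 71.59320068359375), 87.7188720703125) 19.357429965084663
eraser 254 ((481.0063171386719, -18.84178924560547), (38.265743255615234, 44.29924011230469), 28.14159393310547) 15.83273424790344
stamp 571 ((488.7179260253906, -260.6027526855469), (50.14187240600586, 35.75634002685547), 61.4857063293457) 74.98408976473608
black 4229 ((333.0523681640625, -114.43113708496094), (130.1283416748047, 99.98721313476562), 34.5515022277832) 24.67525133444438
```

Run:
```python
from h import *
ox,oy,yaw=599.5,-123,0.027
c,s=np.cos(yaw),np.sin(yaw)
for n,(x0,y0,x1,y1) in dict(top=(260,140,450,270),side=(240,180,400,320)).items():
    im=cv2.imread(f"pics/{n}0.png");f=4.0
    big=cv2.resize(im[y0:y1,x0:x1],None,fx=f,fy=f,interpolation=cv2.INTER_CUBIC)
    cm=r.camera_model(n);K=cm["camera_matrix"];T=np.array(cm["extrinsics"])
    def pr(p):
        w=np.array([ox+c*p[0]-s*p[1],oy+s*p[0]+c*p[1],p[2]]);q=K@(T[:3,:3]@w+T[:3,3]);return tuple(int(round(t)) for t in ((q[0]/q[2]-x0+.5)*f,(q[1]/q[2]-y0+.5)*f))
    def L(pts,col):
        for a,b in zip(pts[:-1],pts[1:]): cv2.line(big,pr(a),pr(b),col,1)
    L([(-53.5,115,5),(53.5,115,5),(53.5,-115,5),(-53.5,-115,5),(-53.5,115,5)],(0,0,255))
    L([(-53.5,142,0),(53.5,142,0)],(0,0,255));L([(-53.5,-142,0),(53.5,-142,0)],(0,0,255))
    for sg in(1,-1):L([(54*sg,45,14),(54*sg,103,14)],(0,200,0));L([(54*sg,-45,14),(54*sg,-103,14)],(0,200,0))
    L([(-199,0,183),(-114,0,183)],(255,0,255));L([(-105,0,128),(-105,0,183)],(255,0,255))
    cv2.imwrite(f"pics/ov_{n}.png",big)
```

```text
(no output)
```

View pics/ov_top.png

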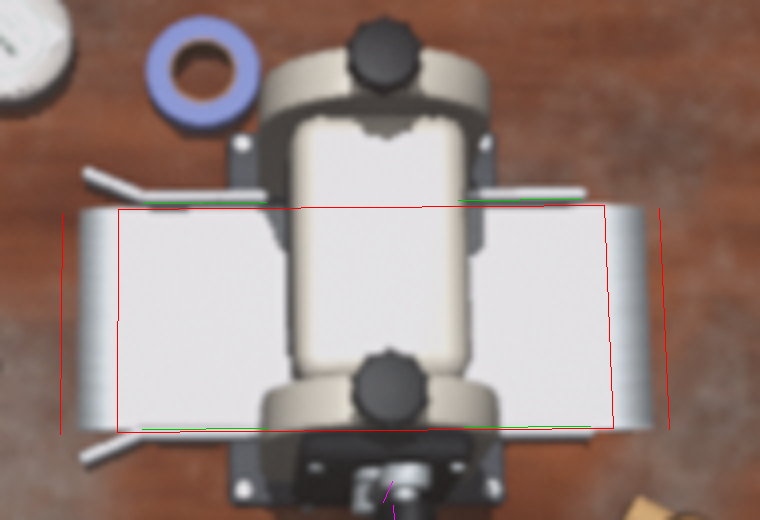

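View pics/ov_side.png

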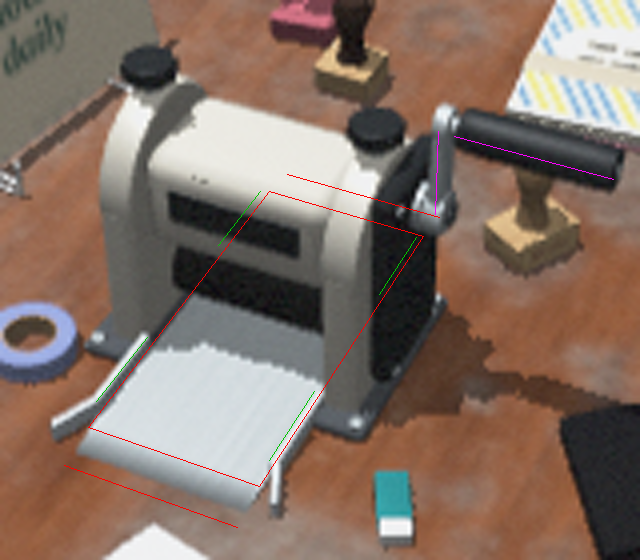

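The stack is at world (544.4,122.8) with its long axis yawed -13.2°, measured 131x100 mm. The embosser is at about (599.5,-123), yaw +0.027, with the tray and guides symmetric in the overlay. The crop shows a white plate on grey, so the stack is confirmed. First I'll square it up with the open fingers against its near long side.

```bash
cat >> h.py <<'E'
from scipy.spatial.transform import Rotation as R
O=np.array([599.5,-123.,0]);YAW=0.027
Rz=R.from_euler('z',YAW).as_matrix()
def e2w(x,y,z): return O+Rz@np.array([x,y,z],float)
def w2e(p): return Rz.T@(np.asarray(p,float)-O)
def rot(ang): # jaw dir angle in embosser frame, tool down
    y=np.array([np.cos(ang+YAW),np.sin(ang+YAW),0]);x=np.array([0,0,-1.]);z=np.cross(x,y)
    return R.from_matrix(np.column_stack([x,y,z])).as_rotvec()
def st():
    s=r.read_state();print("t%.2f tcp_e %s F_e %s grip %.2f"%(s["clock"],np.round(w2e(s["tool_pos"]),1),np.round(Rz.T@s["contact_force"],1),s["grip_width"]));return s
def stack(tag):
    im,d=r.get_image("top");W=world("top",d);z=W[...,2]
    cv2.imwrite(f"pics/{tag}.png",im)
    return im,W
E
python3 - <<'E'
from h import *
print(r.tip_reach, R.from_rotvec(r.read_state()["tcp_rot"]).as_matrix()[:,1])
for nm,p,a in(("side",e2w(-125,250,250),np.pi/2),("side",e2w(-61,250,180),np.pi/2),("rear",e2w(0,340,182),0),("rear",e2w(0,120,182),0),("rear",e2w(0,120,182),np.pi/2),("gripT",e2w(-160,0,338),np.pi/2),("gripB",e2w(-160,0,228),np.pi/2)):
    for aa in(a,a+np.pi):
        q=r.solve_ik(p,rot(aa));print(nm,aa,None if q is None else np.round(q,2))
E
```

```text
173.4 [ 0.29343078 -0.95597811 -0.00205593]
side 1.5707963267948966 [ 0.14  0.03  1.75 -0.    1.37 -1.46]
side 4.71238898038469 [ 0.14  0.03  1.75 -0.    1.37  1.68]
side 1.5707963267948966 [ 0.13  0.23  1.67 -0.    1.24 -1.47]
side 4.71238898038469 [ 0.13  0.23  1.67 -0.    1.24  1.67]
rear 0 [0.26 0.4  1.45 0.   1.29 0.23]
rear 3.141592653589793 None
rear 0 [-0.1   0.33  1.54  0.    1.27 -0.13]
rear 3.141592653589793 None
rear 1.5707963267948966 [-0.1   0.33  1.54  0.    1.27 -1.7 ]
rear 4.71238898038469 [-0.1   0.33  1.54 -0.    1.27  1.44]
gripT 1.5707963267948966 [-0.41 -0.1   1.69  0.    1.55 -2.  ]
gripT 4.71238898038469 [-0.41 -0.1   1.69 -0.    1.55  1.14]
gripB 1.5707963267948966 [-0.41 -0.01  1.83  0.    1.32 -2.  ]
gripB 4.71238898038469 [-0.41 -0.01  1.83 -0.    1.32  1.14]
```

Run:
```python
from h import *
a=3*np.pi/2
r.movep(e2w(-135,250,420),rot(a)); st()
r.servo_line(e2w(-135,250,195),speed=200); s=st()
z=195
while z>150:
    z-=2; r.servo_line(e2w(-135,250,z),speed=40); f=r.read_state()
    if f["contact_force"][2]>2.5 : break
st(); print("contact cmd z",z)
im,_=r.get_image("side");cv2.imwrite("pics/s1.png",im)
```

```text
t2.62 tcp_e [-134.8  249.4  419.9] F_e [-0.7  0.6  0.2] grip 1.00
t3.90 tcp_e [-134.4  250.   196.2] F_e [-0.7  0.6  0.2] grip 1.00
t8.40 tcp_e [-134.7  250.1  160.2] F_e [-3.1 -0.4  7.1] grip 1.00
contact cmd z 159
```

View pics/s1.png

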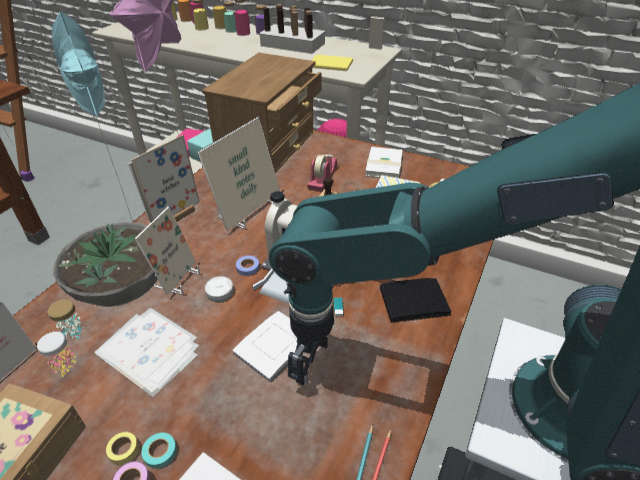

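```bash
cat >> h.py <<'E'
def measure(tag,pred):
    # stack top-face bright-white outline near pred (embosser frame), at z~17
    im,d=r.get_image("top");W=world("top",d);cv2.imwrite(f"pics/{tag}.png",im)
    E=(W-O)@Rz; z=E[...,2]
    m=(z>9)&(z<24)&(abs(E[...,0]-pred[0])<75)&(abs(E[...,1]-pred[1])<90)
    hsv=cv2.cvtColor(im,cv2.COLOR_BGR2HSV); m&=(hsv[...,1]<60)&(hsv[...,2]>90)
    m=cv2.morphologyEx(m.astype(np.uint8),cv2.MORPH_OPEN,np.ones((3,3)))
    n,lab,s,_=cv2.connectedComponentsWithStats(m);k=1+np.argmax(s[1:,4]);P=E[lab==k]
    (cx,cy),(w,h),a=cv2.minAreaRect(P[:,:2].astype(np.float32))
    print("stack_e",round(cx,1),round(cy,1),"size",round(w,1),round(h,1),"ang",round(a,2),"z",round(float(np.median(P[:,2])),1))
E
python3 - <<'E'
from h import *
r.servo_line(e2w(-135,252,166),speed=40)
r.servo_line(e2w(-64,252,166),speed=45); s=st()
measure("m1",(0,247))
E
```

```text
t10.51 tcp_e [-64.  252.  166.1] F_e [-0.8 -0.  -0.9] grip 1.00
stack_e 3.4 223.3 size 89.2 54.4 ang 0.7 z 16.2
```

View pics/m1.png

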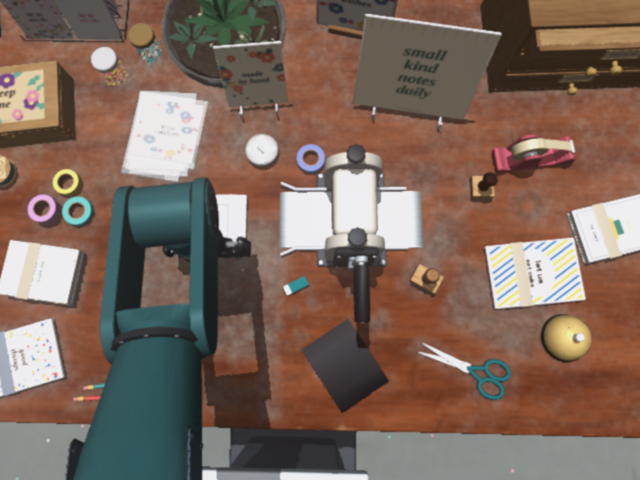

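Run:
```python
from h import *
r.servo_line(e2w(-90,252,166),speed=150)
r.servo_line(e2w(-90,252,280),speed=250)
r.servo_line(e2w(0,365,280),speed=250)
measure("m2",(0,247)); st()
```

```text
stack_e -3.3 261.5 size 101.0 131.0 ang 0.46 z 16.7
t12.27 tcp_e [ -0.7 364.1 278.6] F_e [-0.5 -0.3  0. ] grip 1.00
```

View pics/m2.png

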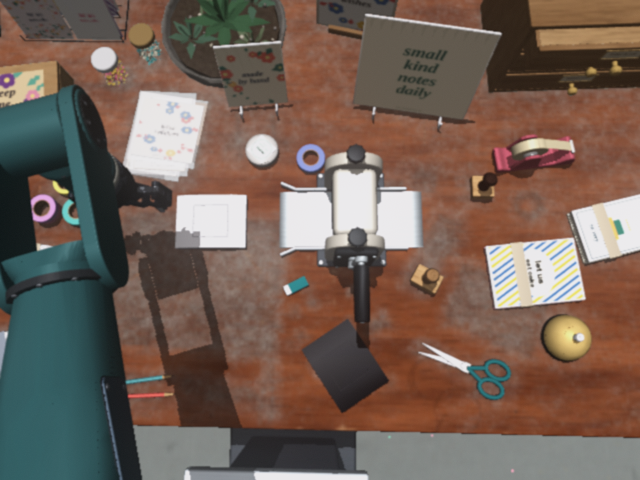

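Backed off: the stack is at embosser (-3.3, 261.5) and 0.5° off square, with a clean 101x131 outline. Next I'll push it from the rear with shut fingers, drifting +3 mm in x, and stop short of the roller.

Run:
```python
from h import *
r.grasp(40)
r.movep(e2w(-3,362,240),rot(0))
r.servo_line(e2w(-3,362,182),speed=150); st()
r.servo_line(e2w(-3,345,182),speed=60); st()
ys=[320,290,260,235,215,200]
for y in ys:
    x=-3+3*min(1,(345-y)/90)
    r.servo_line(e2w(x,y,182),speed=60); s=st()
    if abs(s["contact_force"]).max()>8: break
measure("m3",(0,y-76))
```

```text
t14.97 tcp_e [ -2.9 362.  182. ] F_e [-0.2 -0.3  0.5] grip 0.00
t15.40 tcp_e [ -2.8 344.4 182.6] F_e [-0.  -0.1 -0.6] grip -0.00
t15.97 tcp_e [ -2.1 319.4 181.9] F_e [ 1.   0.1 -0.3] grip 0.00
t16.62 tcp_e [ -1.1 289.4 182. ] F_e [1.1 1.3 0.2] grip 0.00
t17.27 tcp_e [-1.000e-01  2.593e+02  1.820e+02] F_e [ 0.5  0.3 -0.2] grip 0.00
t17.83 tcp_e [1.000e-01 2.343e+02 1.820e+02] F_e [-0.1 -0.1 -0.3] grip -0.00
t18.32 tcp_e [  0.  214.3 182. ] F_e [-0.1  0.5  0.1] grip -0.00
t18.72 tcp_e [  0.  199.4 182. ] F_e [ 0.7 -0.2  0.6] grip 0.00
stack_e -3.0 117.8 size 133.4 106.5 ang 89.54 z 19.6
```

View pics/m3.png

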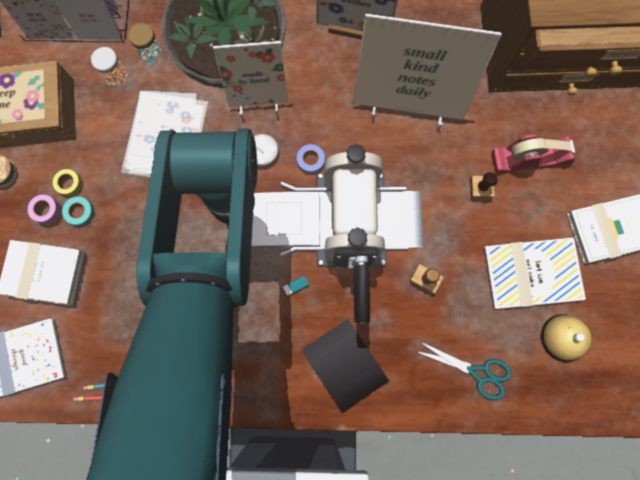

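Stack is in the channel, square, with its centre at about y=120. Now the gentle force-guarded push.

Run:
```python
from h import *
def F():
    s=r.read_state(); return (Rz.T@s["contact_force"])[1]
y=199.4
while y>150:
    y-=16; r.servo_line(e2w(0,max(y,147),182),speed=50)
    f=F()
    if f>6: print("early",y,f);break
st()
y=max(y,147); log=[]
while y>112:
    f=F(); log.append((round(y,2),round(f,1)))
    if f>13.5: break
    y-= 1.0 if f<3.5 else (0.5 if f<9.5 else 0.3)
    r.servo_line(e2w(0,y,182),speed=15)
print(log); st(); r.dwell(0.15); st()
im,_=r.get_image("side");cv2.imwrite("pics/s2.png",im)
measure("m4",(0,y-76))
```

```text
t20.43 tcp_e [ -0.  146.7 182. ] F_e [ 0.5 -0.9  0.6] grip 0.00
[(147, np.float64(-0.9)), (146.0, np.float64(1.6)), (145.0, np.float64(1.2)), (144.0, np.float64(0.4)), (143.0, np.float64(-0.1)), (142.0, np.float64(0.9)), (141.0, np.float64(1.7)), (140.0, np.float64(0.6)), (139.0, np.float64(0.5)), (138.0, np.float64(1.5)), (137.0, np.float64(0.3)), (136.0, np.float64(0.8)), (135.0, np.float64(0.6)), (134.0, np.float64(1.4)), (133.0, np.float64(1.9)), (132.0, np.float64(1.1)), (131.0, np.float64(1.2)), (130.0, np.float64(1.5)), (129.0, np.float64(0.3)), (128.0, np.float64(1.9)), (127.0, np.float64(3.6)), (126.5, np.float64(5.8)), (126.0, np.float64(6.0)), (125.5, np.float64(7.2)), (125.0, np.float64(7.8)), (124.5, np.float64(8.6)), (124.0, np.float64(9.6)), (123.7, np.float64(11.1)), (123.4, np.float64(11.4)), (123.1, np.float64(12.0)), (122.8, np.float64(12.2)), (122.5, np.float64(12.6)), (122.2, np.float64(12.8)), (121.9, np.float64(13.3)), (121.6, np.float64(14.1))]
t28.93 tcp_e [-1.000e-01  1.249e+02  1.819e+02] F_e [ 0.3 14.1  2.3] grip 0.00
t29.08 tcp_e [-1.000e-01  1.249e+02  1.819e+02] F_e [ 0.2 15.   1.9] grip 0.00
stack_e -1.5 60.8 size 50.2 104.5 ang 81.92 z 20.4
```

The roller resistance is clear: it rises from about y=128 and now reads 15 N. One small margin step, then retreat to the crank and open over the grip.

Run:
```python
from h import *
r.servo_line(e2w(0,120.9,182),speed=15); st()
r.servo_line(e2w(0,150,182),speed=100)
r.servo_line(e2w(0,165,400),speed=300)
measure("m5",(0,52)); 
r.movep(e2w(-160,0,420),rot(3*np.pi/2)); r.gripper_open(); st()
im,_=r.get_image("side");cv2.imwrite("pics/s3.png",im)
```

```text
t29.43 tcp_e [-1.000e-01  1.245e+02  1.819e+02] F_e [-0.1 14.2  1.7] grip 0.00
stack_e -0.2 76.4 size 101.2 79.9 ang 0.05 z 19.8
t32.68 tcp_e [-160.    -0.   420.1] F_e [ 0.   0.4 -0.1] grip 1.00
```

View pics/s3.png

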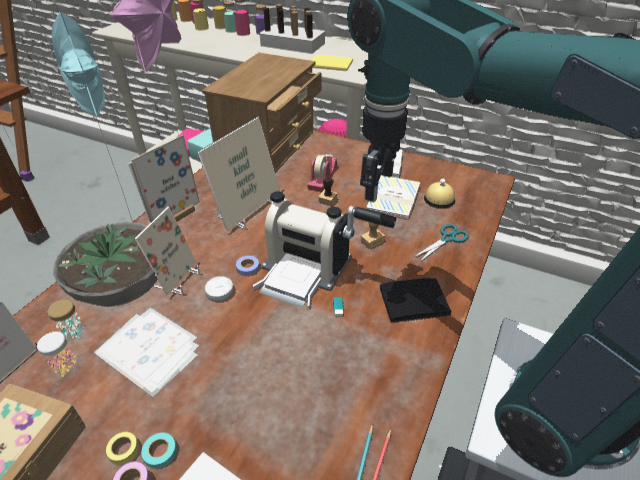

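View pics/m5.png

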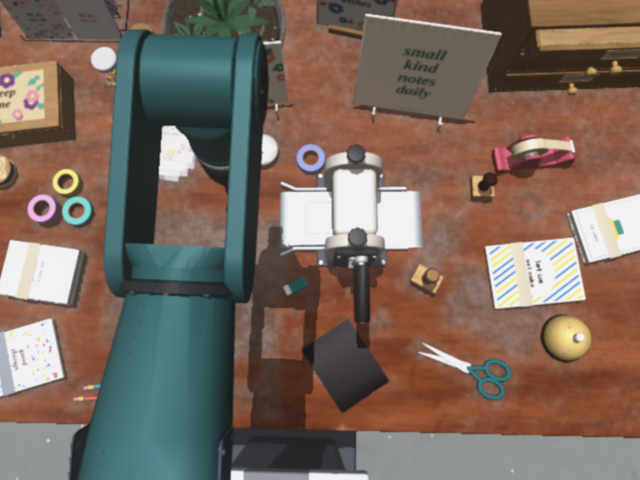

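Stack's rear edge is at y=116, so its centre is at 51, square and at x≈0. Next I'll grasp the crank grip and turn.

Run:
```python
from h import *
y0=-3.5
r.servo_line(e2w(-160,y0,335),speed=150)
r.grasp(60); s=st(); 
q=np.arcsin(3.5/55); qs=q; mx=0
while q<qs+3.2:
    q+=0.25
    r.servo_line(e2w(-160,-55*np.sin(q),128+55*np.cos(q)+152),speed=70)
    s=r.read_state(); f=Rz.T@s["contact_force"]; mx=max(mx,np.linalg.norm(f))
    if int(q/0.25)%3==0: print(round(q,2),np.round(f,1),np.round(w2e(s["tool_pos"]),1))
    if np.linalg.norm(f)>50: print("STOP");break
print("q",q,mx);st()
im,_=r.get_image("side");cv2.imwrite("pics/s4.png",im)
im,_=r.get_image("top");cv2.imwrite("pics/m6.png",im)
```

```text
t34.05 tcp_e [-159.9   -4.1  335.6] F_e [ 0.1 -3.5  2. ] grip 0.27
0.81 [-3.1 -0.   8.7] [-160.1  -40.2  319.6]
1.56 [-1.6 -4.5  4.6] [-160.   -56.1  281.4]
2.31 [-2.2 -6.   3.3] [-159.9  -41.5  243.4]
3.06 [-2.1 -6.8  2.7] [-159.9   -5.6  225.9]
q 3.3136793922570194 9.25387146401576
t38.60 tcp_e [-159.8    8.   226.4] F_e [-1. -9.  2.] grip 0.27
```

View pics/s4.png

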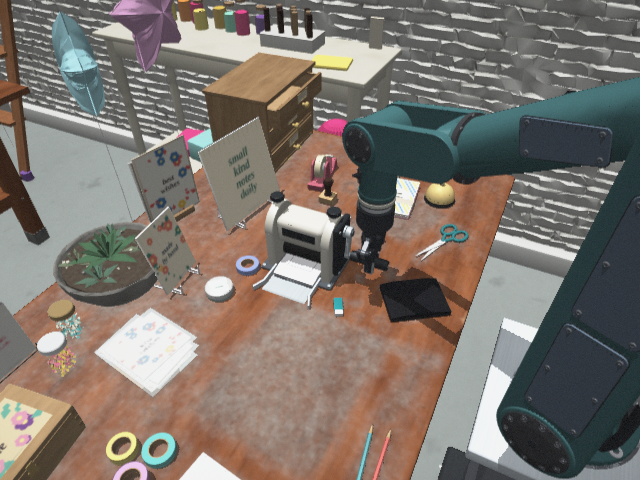

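View pics/m6.png

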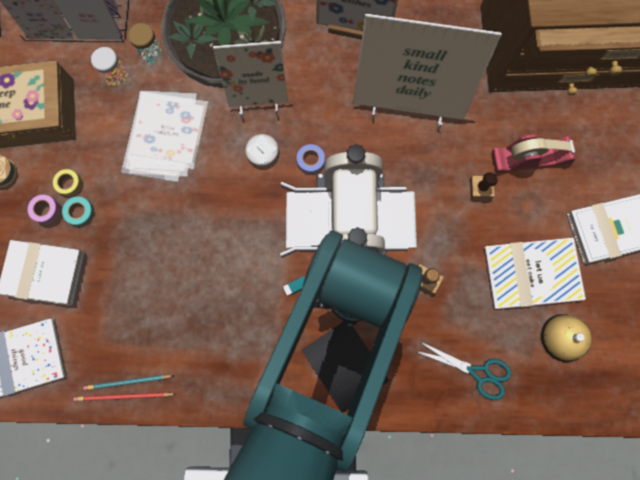

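The crank turned at about 9 N. The side view shows the stack drawn in under the roller, with more tray visible behind it at (290,285). Continuing.

Run:
```python
from h import *
q=3.3136793922570194; mx=0
while q<9.0:
    q+=0.25
    r.servo_line(e2w(-160,-55*np.sin(q),128+55*np.cos(q)+152),speed=80)
    s=r.read_state(); f=np.linalg.norm(s["contact_force"]); mx=max(mx,f)
    if f>50: print("STOP");break
print("q",q,mx);st()
im,_=r.get_image("side");cv2.imwrite("pics/s5.png",im[150:350,200:460].repeat(3,0).repeat(3,1))
measure("m7",(0,-95))
```

```text
q 9.063679392257018 10.783663709359578
t46.17 tcp_e [-159.9  -19.3  228.7] F_e [ 2.  -2.9 -0.9] grip 0.27
stack_e -0.3 -82.7 size 73.0 100.7 ang 89.28 z 19.6
```

View pics/s5.png

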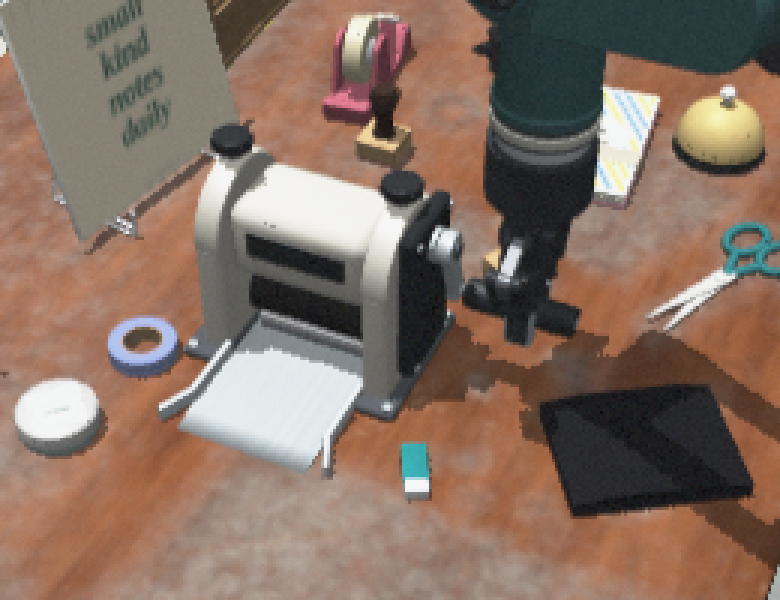

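View pics/m7.png

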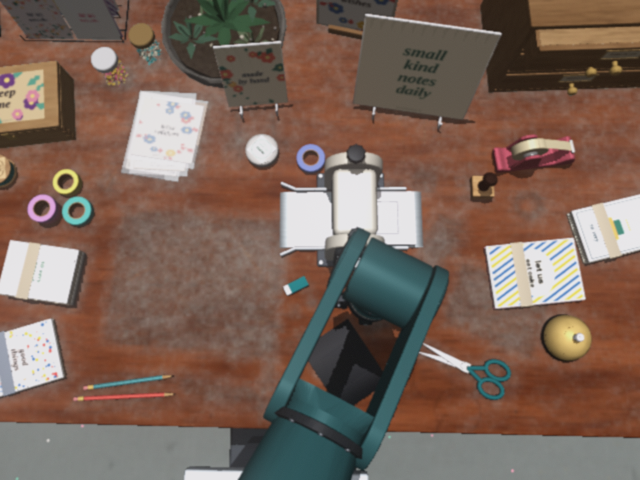

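Run:
```python
from h import *
q=9.063679392257018
while q<11.0:
    q+=0.25
    r.servo_line(e2w(-160,-55*np.sin(q),128+55*np.cos(q)+152),speed=80)
    f=Rz.T@r.read_state()["contact_force"]; print(round(q,2),np.round(f,1))
measure("m8",(0,-95))
st()
```

```text
9.31 [ 0.3 -2.   1.2]
9.56 [-0.6 -3.3  5.4]
9.81 [-1.1 -3.8  5.8]
10.06 [-0.5 -4.8  5.3]
10.31 [-0.1 -6.7  4. ]
10.56 [ 0.3 -7.1  4.5]
10.81 [ 1.6 -6.5  2.6]
11.06 [ 2.4 -7.3  0.4]
stack_e -0.3 -82.7 size 72.8 101.1 ang 89.11 z 19.4
t48.92 tcp_e [-159.7   53.9  283.8] F_e [ 1.5 -6.3  1. ] grip 0.26
```

The stack stayed put over the last 2 rad, so it is free at about y=-54. Releasing, clearing away and checking.

Run:
```python
from h import *
r.gripper_open()
s=r.read_state(); p=w2e(s["tool_pos"])
r.servo_line(e2w(p[0],p[1],420),speed=200)
r.movep(np.array([250,-350,420.]),rot(3*np.pi/2)); st()
measure("m9",(0,-95))
im,d=r.get_image("top");W=world("top",d);z=W[...,2]
for n,(a,b,c,e,h) in dict(tin=(680,780,10,90,8),tape=(670,760,-70,5,6),eraser=(430,510,-60,10,5),stamp=(440,540,-300,-210,15)).items():
    m=(z>h)&(z<90)&(W[...,0]>a)&(W[...,0]<b)&(W[...,1]>c)&(W[...,1]<e)
    print(n,cv2.minAreaRect(W[m][:,:2].astype(np.float32))[0])
```

```text
t51.66 tcp_e [-355.  -217.1  419.5] F_e [ 0.3 -0.6  0.8] grip 1.00
stack_e -0.4 -82.5 size 72.9 101.8 ang 89.58 z 19.6
tin (730.03759765625, 48.561431884765625)
tape (707.8812255859375, -43.99537658691406)
eraser (472.2750244140625, -23.37607765197754)
stamp (488.7058410644531, -260.6492919921875)
```

View pics/m9.png

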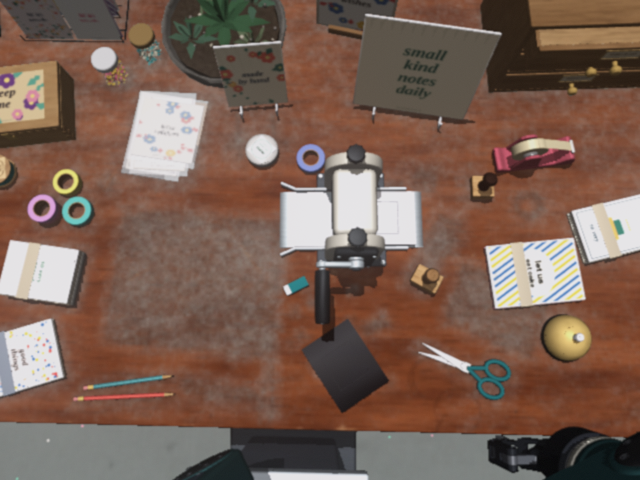

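The picture shows the stack on the right-hand tray at (393,217), centre y≈-54 and square, with the eraser still at (296,286) as before. The robot is clear, so I'm handing in.

```bash
python3 -c "
from plant import r
print(r.finish_job())"
```

```text
the job is handed in; nothing more can be done
None
```

The stack has been rolled right through the embosser and lies on the right-hand tray. I handed the job in at about 52 s of the 72 s allowed; no verdict was reported.

- **Squaring up:** I pushed the stack's near long side with the open fingers, which left it 0.5° off square.
- **Feeding in:** I pushed it from behind with shut fingers into the channel. Resistance rose with its centre at about y = 51 mm, and I stopped at about 15 N; the highest reading was 15.0 N.
- **Cranking:** I gripped the crank and turned it about 11 rad clockwise. The force stayed at or below 11 N, and the hand never came near the stack.

**Last checks:**
- **Stack:** its centre is at about y = -54 mm and x ≈ 0, within 1° of square, with its top at about 20 mm (level with the tray). It did not move during the last 2 rad of cranking, so it is free of the roller. The y value comes from the visible front edge, because the roller hides the rear.
- **Small things:** the tin, tape roll and stamp moved less than 1 mm. The eraser's depth outlines differed by about 10 mm, but the first was distorted by noise (38 x 44 mm instead of 19 x 44). In the pictures it sits at the same pixel as before.
- **Camera disagreement:** the side view put the embosser about 2–3 mm off from the top view. I used the top view, and the fit in the channel bore it out.

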